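Put the wash things back in their places on the lavadero rim

ROBOT

A 6-joint arm with a two-finger parallel gripper is mounted at the origin on the work surface. World frame = base frame: x ahead of the robot, y to its left, z up, the work surface at z = 0. Lengths are in mm, angles in rad, forces in N, time in s.
With the tool pointing down it reaches from about 350 to 775 mm from the base axis. Payload 7.3 kg.
Tool frame: the origin (TCP) lies at the very end of the fingers, on their centre line; the grasp point (between the pads) lies 19 mm behind it; z points along the fingers, y is the line along which they close (so a half turn about z gives the same grasp; the last joint's range is limited). The gripper opens to 92 mm and grips with 3 to 60 N. Pads are 19 mm wide; open, the fingers measure 130 mm over their backs; the gripper's body (75 mm by 190 mm) begins 47 mm behind the grasp point.
Start: joints at [1.054, 0.342, 1.524, -0, 1.275, -0.146], TCP at [190.227, 489.345, 226.741] pointing down, gripper open.
Joint ranges: [-2.53, 2.53], [-0.77, 2.02], [0.04, 2.7], [-1, 4.14], [0.28, 2.66], [-3.11, 3.11]. Speed limits (rad/s): [2.57, 2.57, 3.14, 3.14, 3.14, 3.14].

INTERFACE

Orientations are given as [roll, pitch, yaw] about the fixed x, y, z axes, in that order (R = Rz(yaw) Ry(pitch) Rx(roll)).
In Python, from plant import get_obs, vision, workorder gives the robot as it stands.
- The arm moves only by the shell command python3 -m pendant 'ROWS' [OPENING]. ROWS is a JSON object of lists of equal length, an entry for each row: "dp": the shift along the tool's x, y, z in m, a list of three; "rotation": the turn, a rotation vector about the tool's x, y, z in rad, a list of three. A call has 1 to 8 rows; each row is the pose to reach, as a shift and turn from the pose commanded when the call began, along the tool's axes at that moment; what a row does not reach only later rows make up. A row lasts 1/8 s, in which the tool goes at most 62.5 mm and 10.7 degrees, less where a joint would pass 70% of its speed; a pose out of reach is approached as far as the arm can. A call with a gripper value outside its range is refused whole. OPENING is the finger opening in m, from 0 to 0.0918, set as the call begins (- or left out, the last holds). The fingers move at their own pace and stop on an object; the grip force is fixed at half the most. Time passes only in rows, so rows that repeat a pose let the fingers close. It gives the time, the measured TCP pose, the force, the opening and the grip force at its end, in the units of the state.
- get_obs(): the state, without advancing time (a new reading comes with each control period).
- vision.capture(name): name is "scene" or "top" or "wrist"; returns a dict with "pixels" (480x640x3 uint8, red, green, blue), "vfov" (degrees; the focal length in pixels is half the picture's height over the tangent of half this angle, whatever the lens; pixels are square), "cx", "cy" (the principal point, pixels), "pose" (4x4, takes a point from camera to world coordinates); the wrist camera has in their place "T_tool_cam" (4x4, takes a point from camera to tool coordinates, whose origin is the TCP and whose axes are the flange's). Camera axes: x right, y up, looking along -z (the intrinsics and any distortion apply to the point x, -y, -z); pixel columns grow to the right and rows downward; lengths in mm; the calibration is good to about 2 mm. A picture is of the moment at which its call begins: read the wrist's pose just before it. There is no depth.
- workorder.close_job(): hands the job in; it is judged then, once.
The state is a dict: "time": time; "joint_positions": joint angles; "dq": joint speeds; "tau": joint torques, N m; "tool_pos": TCP position; "tcp_rot": TCP orientation; "contact_force": force on the tool from outside, world axes, zero at the start; "moment": the same for the moment, N m; "grip_width": finger opening in mm; "finger_force": force on a finger pad.
Only numpy, scipy, OpenCV 4.12 (cv2) and the standard library are available. Lean on these libraries where they do the work, as an engineer would, in place of code of your own. Each camera call takes 0.05 s, during which the arm holds its last target. There are 200 camera calls.

TASK

Tidy the lavadero rim: lay the wooden scrub brush bristles down in the long green tray, stand the amber glass jar in the round green well, set the steel soap dish on the dark rubber pad with its long side along the pad's long side, and set the blue spray cap on the white disc with the blue ring. Each thing must end upright, let go and in the middle of its place; never tip the glass jar over, and leave the white bleach bottle and the pink soap bar where they stand.

Things in the scene. Friction and masses are not known exactly. Their poses are not given: they have to be found in the camera images.
- brush: loose wooden scrub brush standing on its bristles; origin at the centre of its underside, z up, x along its length. From below: cream bristle block 122 x 36 mm, 18 mm high; wooden board 130 x 44 mm from 18 to 33 mm; wooden grip bar 96 x 28 mm (x by y) from 33 to 55 mm, the top. Take it across the grip bar (along y). 90 to 190 g
- jar: loose amber glass jar with a brass lid, round, body 56 mm diameter up to 42 mm height, then a shoulder narrowing to 47 mm diameter at 53 mm height; lid 50 mm diameter from 59 to 75 mm, the top; origin at the centre of its underside, z up. 120 to 260 g
- dish: loose empty stainless steel soap dish, an open rectangular box 100 mm (x) by 58 mm (y), 24 mm high, walls 3 mm; origin at the centre of its underside, z up. Take it across its 58 mm width. 95 to 200 g
- cap: loose blue plastic spray-bottle cap, round, 40 mm diameter, 36 mm high, top edge bevelled in to 32 mm diameter over the last 6 mm; closed end up; origin at the centre of its underside, z up. About 20 to 45 g
- tray: fixed long green open tray, the place of the brush; 158 mm (x) by 74 mm (y) outside, 150 x 66 mm inside, rim 20 mm high, inner floor 4 mm above the underside; origin at the centre of its underside
- well: fixed round green shallow well, the place of the jar; 88 mm outside and 80 mm inside diameter, rim 18 mm high, inner floor 4 mm above the underside; origin at the centre of its underside
- pad: fixed flat dark grey rubber pad, the place of the soap dish; 130 mm (x) by 88 mm (y), 4 mm thick; origin at the centre of its underside
- disc: fixed flat round white disc with a blue ring printed near its edge, the place of the blue cap; 76 mm diameter, 4 mm thick; the ring is 68 mm across outside, 56 mm inside; origin at the centre of its underside
- bleach: bystander, loose white bottle with red cap and yellow label, 66 mm diameter, 190 mm high; origin at the centre of its underside; leave it alone
- soap: bystander, loose bar of pink soap 85 x 55 mm, 26 mm high; origin at the centre of its underside; leave it alone
Mind the look-alikes: they are no part of the job. Of the things that look like the brush, take the one that is farthest from the robot's base at the start.

How it is judged (in metres and radians):
At the end, for the whole second after the job is handed in: Brush in tray and jar in well, centres within 15 mm; dish on pad and cap on disc within 13 mm; each resting on its place (underside 1 to 8 mm above the place's underside), tilt under 0.1 rad; brush and dish within 0.26 rad of their place's length, either way round; all released, at rest (horizontal distance between brush and tray below 0.015 m and z of brush in the frame of tray between 0.001 and 0.008 m and angle between each of brush, jar, dish, cap's own z axis and vertical below 0.1 rad and linear speed of each of brush, jar, dish, cap below 0.02 m/s and angular speed of each of brush, jar, dish, cap below 0.2 rad/s and angle between the x axis of brush and the x axis of tray, either way round below 0.26 rad and horizontal distance between jar and well below 0.015 m and z of jar in the frame of well between 0.001 and 0.008 m and horizontal distance between dish and pad below 0.013 m and z of dish in the frame of pad between 0.001 and 0.008 m and angle between the x axis of dish and the x axis of pad, either way round below 0.26 rad and horizontal distance between cap and disc below 0.013 m and z of cap in the frame of disc between 0.001 and 0.008 m); the robot touches nothing.
It fails at once if the glass jar is tipped over (angle between jar's own z axis and vertical above 0.6 rad).
It fails at once if the bleach bottle is shifted by more than 20 mm (distance of bleach from where it was at the start of the episode above 0.02 m).
It fails at once if the soap bar is shifted by more than 20 mm (distance of soap from where it was at the start of the episode above 0.02 m).
It also fails if it takes over 106 s, if anything falls off the work surface, if the arm or the gripper's body presses on something with over 40 N, if the wrist force passes 120 N, or if a joint passes its speed limit or range.

## Working session

There is one attempt and no reset: what is moved stays moved. The work goes in short steps, Python scripts to look and compute and a shell command to move; the robot and the scene stay as the last step left them, time stands still between calls to the robot, and variables do not carry over. Pictures are saved under pics/ and viewed, at most 18 in all, crops included, and the job is handed in when it is done.

```bash
mkdir -p pics; ls; python3 - <<'E'
from plant import get_obs, vision
import cv2,numpy as np
o=get_obs(); print({k:np.round(v,3).tolist() for k,v in o.items()})
for n in ("scene","top"):
    c=vision.capture(n); cv2.imwrite(f"pics/{n}0.png",c["pixels"][:,:,::-1]); print(n,{k:np.round(v,3).tolist() for k,v in c.items() if k!="pixels"})
c=vision.capture("wrist"); cv2.imwrite("pics/wrist0.png",c["pixels"][:,:,::-1]);print({k:np.round(v,3).tolist() for k,v in c.items() if k!="pixels"})
E
```

```text
pics
{'time': 0.0, 'joint_positions': [1.054, 0.343, 1.525, 0.0, 1.275, -0.146], 'dq': [-0.001, 0.0, 0.001, 0.0, 0.001, -0.0], 'tau': [-0.0, -43.124, -24.423, 0.072, 0.056, -0.0], 'tool_pos': [190.022, 488.957, 226.036], 'tcp_rot': [-3.14, -0.0, 2.771], 'contact_force': [-0.253, -0.478, -1.135], 'moment': [-0.0, -0.085, 0.008], 'finger_force': 0.0, 'grip_width': 91.979}
scene {'vfov': 49.878, 'cx': 325.309, 'cy': 242.173, 'pose': [[0.616, -0.521, 0.59, 1133.976], [0.787, 0.426, -0.446, -534.725], [-0.019, 0.74, 0.673, 828.069], [0.0, 0.0, 0.0, 1.0]]}
top {'vfov': 57.591, 'cx': 320.898, 'cy': 236.808, 'pose': [[0.025, 0.981, -0.191, 235.72], [-1.0, 0.026, 0.005, -10.672], [0.01, 0.19, 0.982, 1198.775], [0.0, 0.0, 0.0, 1.0]]}
{'vfov': 63.352, 'cx': 322.717, 'cy': 230.791, 'T_tool_cam': [[-0.001, 0.959, 0.283, 75.646], [1.0, 0.001, -0.0, 1.305], [-0.0, 0.283, -0.959, -156.992], [0.0, 0.0, 0.0, 1.0]]}
```

View pics/top0.png

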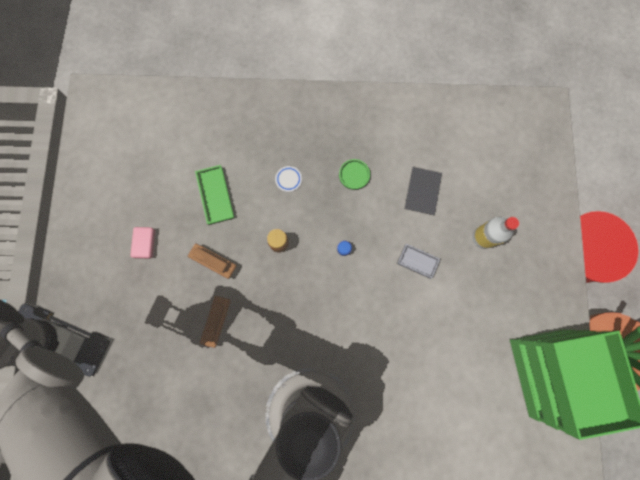

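View pics/scene0.png

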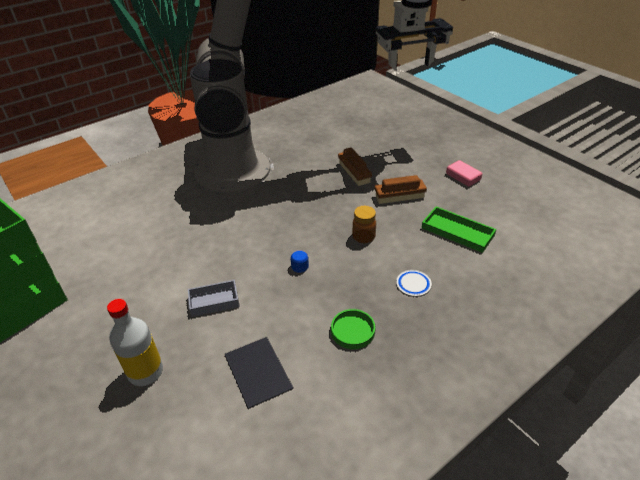

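Brush candidates in the top view are (212,261) and (216,320), the second in shadow and closer to the base. Only one jar, dish and cap are visible. I'll measure these now.

```bash
cat > h.py <<'E'
import numpy as np, cv2
from scipy.spatial.transform import Rotation as R
from plant import get_obs, vision
def tool():
    o=get_obs(); T=np.eye(4); T[:3,:3]=R.from_euler("xyz",o["tcp_rot"]).as_matrix(); T[:3,3]=o["tool_pos"]; return T
def cap(n):
    T=tool(); c=vision.capture(n); c["P"]=c["pose"] if n!="wrist" else T@c["T_tool_cam"]; c["P"]=np.array(c["P"]); return c
def ray(c,uv,z):
    uv=np.atleast_2d(uv).astype(float); f=240/np.tan(np.radians(c["vfov"])/2)
    d=np.c_[(uv[:,0]-c["cx"])/f,-(uv[:,1]-c["cy"])/f,-np.ones(len(uv))]@c["P"][:3,:3].T
    o=c["P"][:3,3]; return o+d*((z-o[2])/d[:,2])[:,None]
def proj(c,p):
    f=240/np.tan(np.radians(c["vfov"])/2); q=(np.atleast_2d(p)-c["P"][:3,3])@c["P"][:3,:3]
    return np.c_[c["cx"]+f*q[:,0]/-q[:,2],c["cy"]-f*q[:,1]/-q[:,2]]
HSV={"green":((50,100,40),(70,255,255)),"blue":((105,120,40),(130,255,255)),"amber":((8,120,30),(28,255,255)),"pink":((165,60,60),(178,255,255)),"dark":((0,0,0),(179,90,75)),"white":((0,0,165),(179,60,255))}
def blobs(c,col,box=None,amin=60):
    m=cv2.inRange(cv2.cvtColor(c["pixels"],cv2.COLOR_RGB2HSV),*HSV[col]) if isinstance(col,str) else cv2.inRange(cv2.cvtColor(c["pixels"],cv2.COLOR_RGB2HSV),*col)
    if box: k=np.zeros_like(m); k[box[1]:box[3],box[0]:box[2]]=255; m&=k
    cs=cv2.findContours(m,cv2.RETR_EXTERNAL,cv2.CHAIN_APPROX_NONE)[0]
    return sorted([x[:,0] for x in cs if cv2.contourArea(x)>amin],key=lambda x:-cv2.contourArea(x))
def rect(c,cnt,z):
    p=ray(c,cnt,z)[:,:2].astype(np.float32); (x,y),(w,h),a=cv2.minAreaRect(p)
    if w<h: w,h,a=h,w,a+90
    return [round(v,1) for v in (x,y,w,h)]+[round(np.radians((a+90)%180-90),3)]
E
python3 - <<'E'
from h import *
for n in("top","scene"):
    c=cap(n); hsv=cv2.cvtColor(c["pixels"],cv2.COLOR_RGB2HSV)
    for uv in ([(210,255),(215,305),(418,258),(425,190),(278,236)] if n=="top" else [(400,183),(400,196),(215,290),(255,370)]): print(n,uv,hsv[uv[1],uv[0]])
    for col,z in(("green",20),("blue",15),("amber",40),("pink",26),("dark",4)):
        for b in blobs(c,col)[:6]: print(n,col,b.mean(0).round(),rect(c,b,z))
E
```

```text
top (210, 255) [ 14 111 143]
top (215, 305) [13 90 79]
top (418, 258) [120   9 178]
top (425, 190) [135   5  93]
top (278, 236) [ 21 121 201]
top green [584. 372.] [97.0, -706.1, 346.6, 266.5, np.float64(-1.496)]
top green [215. 196.] [578.3, 283.7, 155.6, 71.1, np.float64(0.281)]
top green [355. 174.] [646.5, -107.4, 82.7, 79.5, np.float64(-0.785)]
top blue [344. 248.] [437.4, -80.5, 36.3, 33.0, np.float64(0.012)]
top amber [613. 324.] [250.8, -790.8, 127.7, 57.6, np.float64(1.417)]
top amber [482. 237.] [470.3, -453.1, 56.4, 31.4, np.float64(0.468)]
top amber [278. 240.] [444.8, 101.9, 43.0, 41.1, np.float64(-1.544)]
top pink [142. 242.] [435.0, 468.3, 80.8, 56.6, np.float64(0.009)]
top dark [ 67. 359.] [118.9, 649.8, 861.2, 298.7, np.float64(0.579)]
top dark [317. 394.] [41.6, -13.7, 390.3, 308.3, np.float64(0.02)]
top dark [15. 13.] [1131.4, 931.1, 119.1, 114.3, np.float64(-1.538)]
top dark [229. 318.] [238.0, 216.2, 141.0, 50.9, np.float64(-0.217)]
top dark [196. 323.] [226.6, 310.9, 89.1, 50.3, np.float64(-0.682)]
top dark [ 7. 68.] [961.3, 929.9, 91.5, 53.0, np.float64(0.163)]
[... 712 characters left out ...]
 187.] [393.2, 266.9, 129.0, 76.5, np.float64(1.104)]
scene amber [364. 224.] [446.5, 100.5, 135.7, 52.4, np.float64(-0.749)]
scene amber [355. 164.] [240.5, 246.7, 151.1, 55.9, np.float64(-0.254)]
scene pink [464. 173.] [446.2, 457.2, 98.3, 77.0, np.float64(-0.013)]
scene dark [210.  74.] [-768.1, 75.6, 1830.5, 1800.0, np.float64(0.922)]
scene dark [553. 409.] [1015.1, 116.5, 636.2, 132.1, np.float64(-1.568)]
scene dark [417.  41.] [-312.9, 1235.7, 891.7, 836.7, np.float64(0.879)]
scene dark [588. 119.] [460.6, 1079.3, 512.3, 265.0, np.float64(1.571)]
scene dark [257. 373.] [611.4, -306.8, 130.1, 87.6, np.float64(-0.194)]
scene dark [513. 134.] [298.6, 755.2, 979.4, 30.1, np.float64(0.002)]
```

```bash
cat >> h.py <<'E'
def go(x,y,z,yaw):
    "print dp (m) and rotation (rad) in tool axes to a tool-down pose; yaw modulo pi nearest"
    T=tool(); cy=np.arctan2(T[1,0],T[0,0]); d=(yaw-cy+np.pi/2)%np.pi-np.pi/2
    G=R.from_euler("xyz",[np.pi,0,cy+d]).as_matrix()
    dp=T[:3,:3].T@(np.array([x,y,z])-T[:3,3])/1000; rv=R.from_matrix(T[:3,:3].T@G).as_rotvec()
    o=get_obs(); print("dp",dp.round(4).tolist(),"rot",rv.round(3).tolist(),"q6",round(o["joint_positions"][5],2),"t",o["time"])
E
python3 - <<'E'
from h import *
c=cap("top")
for uv in[(212,261),(216,320)]: p=ray(c,uv,40)[0]; print(uv,p.round(),np.hypot(*p[:2]).round())
wood=((8,80,40),(20,255,255))
for n in("top","scene"):
    c=cap(n)
    for b in blobs(c,wood)[:8]:
        r=rect(c,b,45)
        if 100<r[0]<600 and 0<r[1]<400: print(n,b.mean(0).round(),r)
go(395,262,200,1.12)
T=tool(); print(T[:3,0].round(3))
E
python3 -c "
import cv2;i=cv2.imread('pics/scene0.png')[130:260,310:510];cv2.imwrite('pics/crop1.png',cv2.resize(i,None,fx=3,fy=3))"
```

```text
(212, 261) [387. 273.  40.] 474.0
(216, 320) [233. 251.  40.] 343.0
top [212. 261.] [388.1, 272.4, 128.0, 42.5, np.float64(1.1)]
top [215. 321.] [228.6, 253.7, 126.2, 40.7, np.float64(-0.229)]
top [277. 240.] [448.3, 99.7, 57.3, 53.6, np.float64(0.664)]
scene [400. 189.] [405.3, 256.7, 133.6, 97.0, np.float64(1.078)]
scene [363. 224.] [451.5, 95.1, 138.1, 53.1, np.float64(-0.735)]
scene [354. 164.] [252.8, 236.4, 172.5, 63.4, np.float64(-0.33)]
dp [-0.2733, -0.1376, 0.0266] rot [-0.0, -0.0, -1.491] q6 -0.15 t 0.4
[-0.932  0.362  0.   ]
```

View pics/crop1.png

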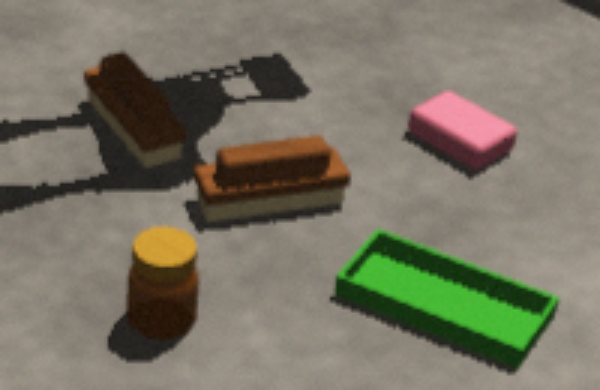

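The target is the brush at scene (400,189) / top (212,261), 474 mm from the base. The look-alike in shadow, at (355,164), is 343 mm away. Moving above the target.

```bash
python3 -m pendant '{"dp":[[-0.033,-0.0165,0.003],[-0.066,-0.033,0.006],[-0.099,-0.05,0.01],[-0.132,-0.066,0.013],[-0.165,-0.083,0.017],[-0.198,-0.099,0.02],[-0.231,-0.115,0.023],[-0.264,-0.132,0.027]],"rotation":[[0,0,-0.18],[0,0,-0.36],[0,0,-0.54],[0,0,-0.72],[0,0,-0.9],[0,0,-1.08],[0,0,-1.26],[0,0,-1.44]]}'
python3 -m pendant '{"dp":[[0,0,0],[0,0,0]],"rotation":[[0,0,-0.05],[0,0,-0.05]]}'
python3 - <<'E'
from h import *
wood=((8,80,40),(20,255,255))
c=cap("wrist"); cv2.imwrite("pics/w1.png",c["pixels"][:,:,::-1])
for b in blobs(c,wood,amin=300)[:6]: print(b.mean(0).round(),rect(c,b,33),rect(c,b,55))
hsv=cv2.cvtColor(c["pixels"],cv2.COLOR_RGB2HSV)
u=proj(c,[388,271,55])[0].astype(int); print(u,[hsv[u[1]+k,u[0]].tolist() for k in range(-80,81,10)])
go(388,271,200,1.1)
E
```

```text
time: 1.4
tool_pos: [389.3, 269.8, 199.8]
tcp_rot: [-3.141, 0.001, -2.066]
contact_force: [0.4, 0.5, -0.2]
grip_width: 91.8
finger_force: 0.0
time: 1.65
tool_pos: [388.7, 270.3, 199.7]
tcp_rot: [3.141, 0.0, -2.024]
contact_force: [-0.4, 0.1, 0.0]
grip_width: 91.7
finger_force: 0.0
[492. 109.] [234.4, 257.0, 130.2, 43.7, np.float64(-0.246)] [242.7, 253.3, 121.3, 40.7, np.float64(-0.246)]
[148.  44.] [453.9, 98.2, 84.7, 57.2, np.float64(-0.801)] [447.3, 105.3, 79.0, 53.3, np.float64(-0.801)]
[324. 211.] [391.4, 277.2, 128.6, 43.4, np.float64(1.1)] [389.0, 272.1, 119.9, 40.4, np.float64(1.1)]
[476. 399.] [339.8, 508.4, 333.7, 18.1, np.float64(-0.45)] [340.9, 487.6, 311.0, 16.9, np.float64(-0.45)]
[110. 342.] [627.9, 299.1, 77.5, 30.9, np.float64(0.849)] [609.4, 292.5, 72.2, 28.8, np.float64(0.849)]
[537. 343.] [263.2, 477.8, 72.5, 29.8, np.float64(1.181)] [269.6, 459.0, 67.5, 27.7, np.float64(1.181)]
[324 214] [[23, 21, 49], [11, 168, 50], [11, 159, 48], [12, 136, 47], [13, 157, 161], [13, 153, 162], [13, 153, 158], [13, 157, 159], [13, 156, 160], [12, 156, 155], [13, 159, 151], [12, 159, 154], [13, 160, 166], [13, 160, 169], [13, 158, 169], [12, 128, 155], [15, 25, 162]]
dp [-0.0001, 0.0006, -0.0002] rot [0.0, 0.0, 0.018] q6 -2.24 t 1.7
```

View pics/w1.png

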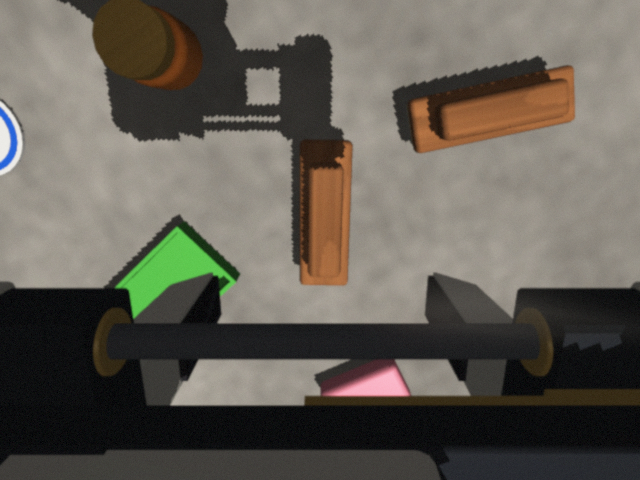

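The wrist view shows the chosen brush at about (324,211), sunlit. The look-alike is at (492,109), the jar at (148,44), and the tray and soap are partly hidden by the gripper. The board measures 129x43 at z=33, matching its given size.

```bash
python3 - <<'E'
from h import *
go(391,276,37,1.1)
E
```

```text
dp [-0.0059, 0.0, 0.1628] rot [0.0, 0.0, 0.018] q6 -2.24 t 1.7
```

```bash
python3 -m pendant '{"dp":[[-0.006,0,0.03],[-0.006,0,0.06],[-0.006,0,0.09],[-0.006,0,0.12],[-0.006,0,0.14],[-0.006,0,0.155],[-0.006,0,0.163],[-0.006,0,0.163]],"rotation":[[0,0,0.018],[0,0,0.018],[0,0,0.018],[0,0,0.018],[0,0,0.018],[0,0,0.018],[0,0,0.018],[0,0,0.018]]}'
python3 -m pendant '{"dp":[[0,0,0],[0,0,0],[0,0,0],[0,0,0],[0,0,0],[0,0,0],[0,0,0],[0,0,0]],"rotation":[[0,0,0],[0,0,0],[0,0,0],[0,0,0],[0,0,0],[0,0,0],[0,0,0],[0,0,0]]}' 0.0
```

```text
time: 2.7
tool_pos: [390.8, 276.3, 36.6]
tcp_rot: [3.141, -0.0, -2.04]
contact_force: [-0.1, -0.1, 0.1]
grip_width: 91.8
finger_force: 0.0
time: 3.7
tool_pos: [390.9, 276.0, 36.7]
tcp_rot: [3.141, -0.0, -2.04]
contact_force: [-0.1, -0.4, -0.1]
grip_width: 27.8
finger_force: 29.9
```

Gripped at 27.8 mm, as expected for the bar. Lift and check how the brush sits in the hand.

```bash
python3 -m pendant '{"dp":[[0,0,-0.01],[0,0,-0.025],[0,0,-0.045],[0,0,-0.065],[0,0,-0.085],[0,0,-0.1],[0,0,-0.11],[0,0,-0.11]],"rotation":[[0,0,0],[0,0,0],[0,0,0],[0,0,0],[0,0,0],[0,0,0],[0,0,0],[0,0,0]]}'
python3 - <<'E'
from h import *
c=cap("wrist"); cv2.imwrite("pics/w2.png",c["pixels"][:,:,::-1])
t=cap("top")
b=blobs(t,"green")[1]; print("tray top",rect(t,b,20),rect(t,b,12))
wood=((8,80,40),(20,255,255))
for b in blobs(c,wood,amin=300)[:6]:
  p=c.copy(); z=tool()[2,3]-3.7; r=rect(c,b,z); d=np.array([r[0],r[1],z])-tool()[:3,3]; print(b.min(0),b.max(0),r,(tool()[:3,:3].T@d).round(1))
print(tool()[:3,3])
go(578,284,150,0.281)
E
```

```text
time: 4.7
tool_pos: [391.4, 276.2, 147.4]
tcp_rot: [-3.141, 0.001, -2.04]
contact_force: [-0.2, -0.1, -1.6]
grip_width: 27.5
finger_force: 29.9
tray top [577.8, 284.3, 156.0, 71.7, np.float64(0.299)] [580.2, 286.3, 157.0, 72.1, np.float64(0.299)]
[272 146] [374 324] [381.7, 255.8, 81.4, 42.9, np.float64(1.096)] [22.  -1.   3.7]
[421  39] [624 147] [284.6, 237.6, 77.7, 25.8, np.float64(-0.246)] [82.2 77.4  3.8]
[30  0] [177  79] [418.5, 147.5, 53.5, 27.2, np.float64(-0.47)] [102.  -82.8   3.7]
[142 358] [544 405] [405.7, 324.9, 200.9, 27.1, np.float64(-0.469)] [-50.4   8.9   3.7]
[386 308] [400 376] [375.0, 316.1, 37.0, 6.4, np.float64(1.168)] [-28.7  32.3   3.7]
[245 307] [260 376] [434.5, 285.6, 37.5, 6.8, np.float64(1.031)] [-28.4 -34.6   3.7]
[390.80441555 275.89545969 146.38551499]
dp [-0.0919, -0.1633, -0.0037] rot [0.0, -0.001, 0.82] q6 -2.22 t 4.8
```

View pics/w2.png

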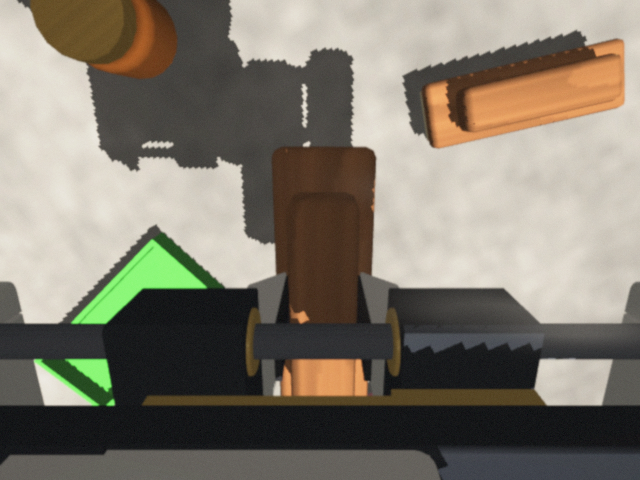

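The brush is held straight, with its far end at row 147, so its centre is within about 2 mm of the TCP. Carry it to the tray.

```bash
python3 -m pendant '{"dp":[[-0.008,-0.016,0],[-0.022,-0.04,0],[-0.037,-0.066,0],[-0.052,-0.092,0],[-0.067,-0.118,0],[-0.08,-0.14,0],[-0.088,-0.158,0],[-0.090,-0.162,0]],"rotation":[[0,0,0.1],[0,0,0.2],[0,0,0.32],[0,0,0.44],[0,0,0.56],[0,0,0.68],[0,0,0.78],[0,0,0.81]]}'
python3 -m pendant '{"dp":[[0,0,0]],"rotation":[[0,0,0]]}'
python3 - <<'E'
from h import *
go(576.5,283.8,41,0.29)
c=cap("wrist"); cv2.imwrite("pics/w3.png",c["pixels"][:,:,::-1])
E
```

```text
time: 5.8
tool_pos: [576.6, 282.5, 145.2]
tcp_rot: [-3.141, -0.002, -2.852]
contact_force: [-0.2, 0.9, -1.7]
grip_width: 27.8
finger_force: 29.9
time: 5.92
tool_pos: [575.6, 282.9, 145.9]
tcp_rot: [3.141, -0.002, -2.849]
contact_force: [-0.3, 0.5, -0.8]
grip_width: 28.0
finger_force: 29.9
dp [-0.0013, 0.0006, 0.1049] rot [0.0, -0.002, 0.002] q6 -1.53 t 5.925
```

View pics/w3.png

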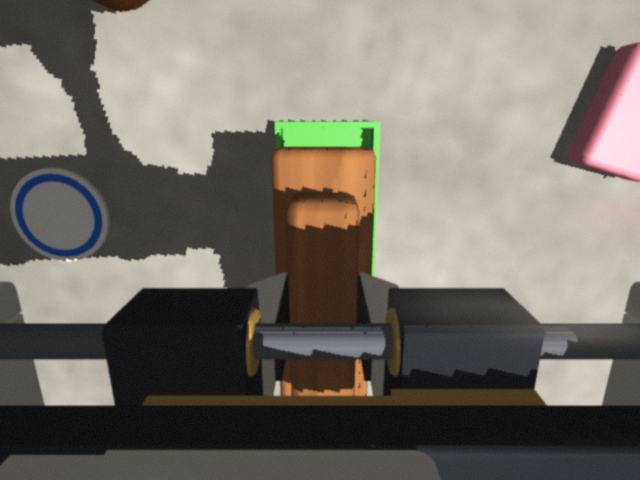

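The wrist view shows the tray's near rim at (274,122) to (381,122) beyond the brush, aligned with it, and the disc at (60,213).

```bash
python3 - <<'E'
from h import *
c=cap("wrist"); T=tool()
for uv in [(274,122),(381,122),(376,260)]:
    p=ray(c,uv,20)[0]; print(p.round(1),(T[:3,:3].T@(p-T[:3,3])).round(1))
b=blobs(c,"blue",(0,120,150,300))[0]; print("disc",rect(c,b,4))
t=cap("top"); print([rect(t,b,4) for b in blobs(t,((0,0,150),(179,80,255)),(265,155,312,205),20)[:3]], [rect(t,b,4) for b in blobs(t,((100,60,40),(130,255,255)),(265,155,312,205),10)[:3]])
s=cap("scene"); print([rect(s,b,4) for b in blobs(s,"blue")[:3]])
E
```

```text
[517.  230.3  20. ] [ 71.  -33.7 126.5]
[495.4 302.2  20. ] [ 70.9  41.4 126.5]
[594.1 332.4  20. ] [-32.3  41.8 126.4]
disc [636.5, 83.4, 66.7, 66.3, np.float64(0.074)]
[[683.1, 83.7, 132.8, 48.5, np.float64(-1.521)], [579.6, 52.9, 76.5, 38.2, np.float64(-1.543)], [565.7, 128.8, 31.3, 14.6, np.float64(-1.543)]] [[631.3, 80.7, 64.3, 55.3, np.float64(-1.229)]]
[[634.4, 80.4, 66.9, 62.6, np.float64(0.888)], [423.8, -74.4, 70.0, 40.1, np.float64(-0.527)]]
```

```bash
python3 -m pendant '{"dp":[[-0.004,0.003,0.015],[-0.004,0.003,0.035],[-0.004,0.003,0.055],[-0.004,0.003,0.075],[-0.004,0.003,0.09],[-0.004,0.003,0.099],[-0.004,0.003,0.104],[-0.004,0.003,0.105]],"rotation":[[0,0,0],[0,0,0],[0,0,0],[0,0,0],[0,0,0],[0,0,0],[0,0,0],[0,0,0]]}'
python3 -m pendant '{"dp":[[0,0,0],[0,0,0],[0,0,0]],"rotation":[[0,0,0],[0,0,0],[0,0,0]]}' 0.06
```

```text
time: 7.12
tool_pos: [579.4, 287.1, 41.8]
tcp_rot: [3.142, 0.0, -2.85]
contact_force: [1.0, -0.1, -1.4]
grip_width: 28.1
finger_force: 29.9
time: 7.5
tool_pos: [579.5, 287.1, 42.3]
tcp_rot: [3.141, 0.001, -2.85]
contact_force: [-0.1, 0.6, -0.1]
grip_width: 53.3
finger_force: 0.0
```

```bash
python3 -m pendant '{"dp":[[0,0,-0.03],[0,0,-0.06],[0,0,-0.1],[0,0,-0.14],[0,0,-0.17],[0,0,-0.18]],"rotation":[[0,0,0],[0,0,0],[0,0,0],[0,0,0],[0,0,0],[0,0,0]]}' 0.09
python3 - <<'E'
from h import *
t=cap("top"); s=cap("scene")
for n,c in(("t",t),("s",s)):
    b=blobs(c,((18,110,120),(28,255,255)),(250,200,310,270) if n=="t" else (330,190,400,250))[:2]; print(n,"lid",[rect(c,x,75) for x in b])
go(446,101,210,np.pi)
E
```

```text
time: 8.25
tool_pos: [580.0, 287.3, 224.2]
tcp_rot: [3.141, 0.004, -2.85]
contact_force: [0.5, -0.3, -0.1]
grip_width: 89.9
finger_force: 0.0
t lid [[444.5, 100.7, 47.2, 44.4, np.float64(0.814)]]
s lid [[446.3, 103.0, 49.2, 41.7, np.float64(0.603)]]
dp [0.1813, -0.14, 0.0121] rot [0.0, 0.002, 0.291] q6 -1.52 t 8.35
```

```bash
python3 -m pendant '{"dp":[[0.03,-0.023,0.002],[0.06,-0.046,0.004],[0.09,-0.07,0.006],[0.12,-0.093,0.008],[0.15,-0.116,0.01],[0.18,-0.14,0.012],[0.181,-0.14,0.012],[0.181,-0.14,0.012]],"rotation":[[0,0,0.05],[0,0,0.1],[0,0,0.15],[0,0,0.2],[0,0,0.25],[0,0,0.29],[0,0,0.29],[0,0,0.29]]}'
python3 - <<'E'
from h import *
c=cap("wrist"); cv2.imwrite("pics/w4.png",c["pixels"][:,:,::-1])
u=proj(c,[446,102,75])[0].astype(int); print(u); hsv=cv2.cvtColor(c["pixels"],cv2.COLOR_RGB2HSV); print([hsv[u[1]+k,u[0]].tolist() for k in range(-60,61,12)])
for b in blobs(c,((18,80,40),(32,255,255)),(u[0]-110,u[1]-110,u[0]+110,u[1]+110),300)[:3]: print("lid",b.mean(0).round(),rect(c,b,75))
go(446,102,30,np.pi)
E
```

```text
time: 9.35
tool_pos: [446.1, 101.2, 209.1]
tcp_rot: [3.141, -0.001, -3.14]
contact_force: [-0.8, 0.0, -0.7]
grip_width: 90.0
finger_force: 0.0
[322 217]
[[16, 20, 137], [21, 27, 130], [12, 160, 62], [20, 161, 203], [19, 167, 191], [20, 176, 97], [19, 168, 100], [19, 165, 99], [18, 31, 141], [20, 26, 149], [18, 31, 150]]
lid [322. 219.] [449.0, 102.4, 49.6, 48.5, np.float64(0.785)]
dp [0.0003, 0.0005, 0.1792] rot [0.0, -0.0, 0.002] q6 -1.52 t 9.4
```

View pics/w4.png

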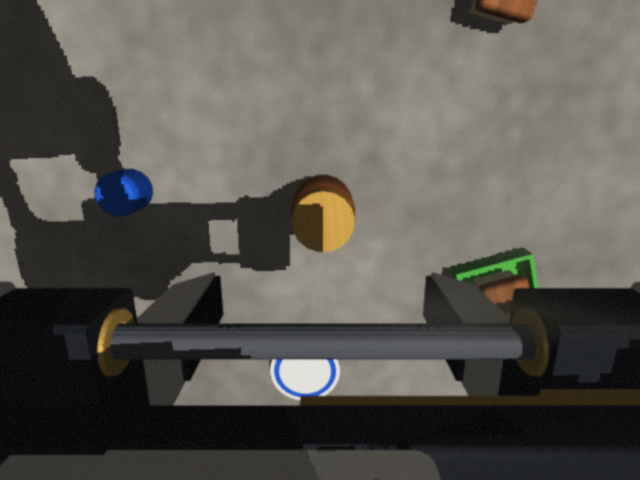

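The wrist view shows the jar lid at (322,219), standing free, with the cap at (123,192). The lid measures 49.6x48.5 mm and its centre is (449,102.4).

```bash
python3 -m pendant '{"dp":[[-0.003,0.001,0.04],[-0.003,0.001,0.08],[-0.003,0.001,0.12],[-0.003,0.001,0.15],[-0.003,0.001,0.17],[-0.003,0.001,0.182],[-0.003,0.001,0.189],[-0.003,0.001,0.189]],"rotation":[[0,0,0],[0,0,0],[0,0,0],[0,0,0],[0,0,0],[0,0,0],[0,0,0],[0,0,0]]}'
python3 -m pendant '{"dp":[[0,0,0],[0,0,0],[0,0,0],[0,0,0],[0,0,0],[0,0,0]],"rotation":[[0,0,0],[0,0,0],[0,0,0],[0,0,0],[0,0,0],[0,0,0]]}' 0.03
python3 -m pendant '{"dp":[[0,0,-0.01],[0,0,-0.025],[0,0,-0.045],[0,0,-0.065],[0,0,-0.08],[0,0,-0.09],[0,0,-0.09]],"rotation":[[0,0,0],[0,0,0],[0,0,0],[0,0,0],[0,0,0],[0,0,0],[0,0,0]]}'
python3 - <<'E'
from h import *
t=cap("top"); b=blobs(t,"green",(330,150,380,200))[0]; print("well",rect(t,b,18), "circ",cv2.minEnclosingCircle(ray(t,b,18)[:,:2].astype(np.float32)))
s=cap("scene"); b=blobs(s,"green",(320,290,390,360))[0]; print(rect(s,b,18))
c=cap("wrist"); 
for b in blobs(c,((18,80,40),(32,255,255)),(210,100,430,340),300)[:3]: z=tool()[2,3]+55; r=rect(c,b,z); print("lid",r,(tool()[:3,3]).round(1))
go(647,-107,115,np.pi)
E
```

```text
time: 10.4
tool_pos: [449.2, 102.2, 20.6]
tcp_rot: [3.141, -0.0, -3.14]
contact_force: [0.8, -0.1, 0.0]
grip_width: 89.8
finger_force: 0.0
time: 11.15
tool_pos: [449.2, 101.9, 20.9]
tcp_rot: [3.142, 0.0, -3.14]
contact_force: [-0.8, -0.6, 3.6]
grip_width: 55.0
finger_force: 30.0
time: 12.02
tool_pos: [449.3, 102.0, 111.3]
tcp_rot: [3.141, 0.001, -3.14]
contact_force: [0.9, 0.4, -2.0]
grip_width: 54.6
finger_force: 30.0
well [647.8, -106.9, 82.5, 80.2, np.float64(-1.543)] circ ((648.3577880859375, -106.28584289550781), 42.29069900512695)
[654.5, -112.1, 99.4, 86.6, np.float64(-0.734)]
lid [425.0, 102.8, 39.1, 14.0, np.float64(-1.57)] [448.6 101.9 110.2]
dp [-0.1981, -0.2092, -0.005] rot [0.0, -0.001, 0.001] q6 -1.52 t 12.175
```

```bash
python3 -m pendant '{"dp":[[-0.01,-0.01,0],[-0.03,-0.031,0],[-0.055,-0.058,0],[-0.085,-0.09,0],[-0.115,-0.122,0],[-0.145,-0.154,0],[-0.17,-0.18,0],[-0.187,-0.198,0]],"rotation":[[0,0,0],[0,0,0],[0,0,0],[0,0,0],[0,0,0],[0,0,0],[0,0,0],[0,0,0]]}'
python3 -m pendant '{"dp":[[-0.008,-0.008,0],[-0.011,-0.011,0],[-0.011,-0.011,0]],"rotation":[[0,0,0],[0,0,0],[0,0,0]]}'
python3 - <<'E'
from h import *
c=cap("wrist"); cv2.imwrite("pics/w5.png",c["pixels"][:,:,::-1]); T=tool(); print(T[:3,3].round(1))
for b in blobs(c,"green",amin=100)[:4]: p=ray(c,b,18)[:,:2].astype(np.float32); print(b.min(0),b.max(0),p.min(0),p.max(0))
go(648,-107,25,np.pi)
E
```

```text
time: 13.18
tool_pos: [637.3, -98.3, 109.6]
tcp_rot: [-3.142, -0.001, 3.141]
contact_force: [-0.1, -0.0, -2.0]
grip_width: 55.1
finger_force: 30.0
time: 13.55
tool_pos: [646.9, -106.4, 110.5]
tcp_rot: [3.141, -0.001, -3.14]
contact_force: [0.6, -0.4, -2.1]
grip_width: 55.1
finger_force: 30.0
[ 646.9 -106.1  110.6]
[260 174] [388 266] [ 607.39453 -147.84082] [670.5484   -61.382828]
dp [-0.0012, -0.0009, 0.0856] rot [0.0, -0.001, 0.002] q6 -1.85 t 13.6
```

View pics/w5.png

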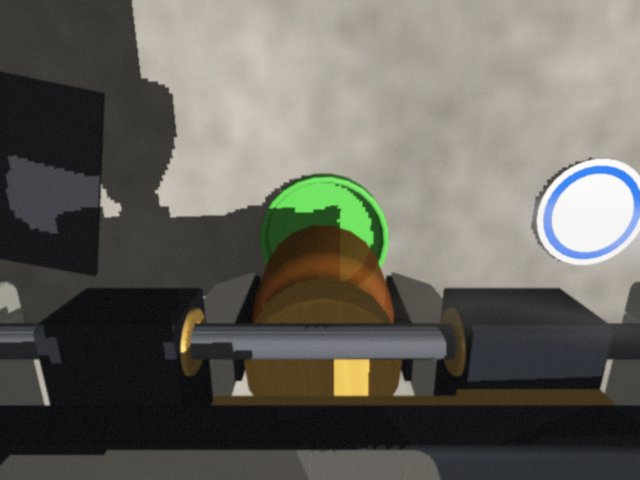

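The well rim is visible at (260..388, 174..) with the jar above it; its centre is about (650,-105.5). Lower the jar.

```bash
python3 -m pendant '{"dp":[[-0.003,0.0005,0.015],[-0.003,0.0005,0.035],[-0.003,0.0005,0.052],[-0.003,0.0005,0.067],[-0.003,0.0005,0.077],[-0.003,0.0005,0.083],[-0.003,0.0005,0.0855],[-0.003,0.0005,0.0855]],"rotation":[[0,0,0],[0,0,0],[0,0,0],[0,0,0],[0,0,0],[0,0,0],[0,0,0],[0,0,0]]}'
python3 -m pendant '{"dp":[[0,0,0],[0,0,0],[0,0,0]],"rotation":[[0,0,0],[0,0,0],[0,0,0]]}' 0.068
python3 -m pendant '{"dp":[[0,0,0],[0,0,-0.02],[0,0,-0.04],[0,0,-0.07],[0,0,-0.1],[0,0,-0.14],[0,0,-0.17],[0,0,-0.18]],"rotation":[[0,0,0],[0,0,0],[0,0,0],[0,0,0],[0,0,0],[0,0,0],[0,0,0],[0,0,0]]}' 0.08
python3 - <<'E'
from h import *
c=cap("wrist"); cv2.imwrite("pics/w6.png",c["pixels"][:,:,::-1])
for b in blobs(c,((18,80,40),(32,255,255)),amin=600)[:3]: print("lid",b.mean(0).round(),rect(c,b,79))
for b in blobs(c,"green",amin=600)[:3]: print("well",b.mean(0).round(),rect(c,b,18))
for b in blobs(c,"dark",amin=1500)[:5]: print("pad?",b.mean(0).round(),rect(c,b,4))
b=blobs(c,"blue")[0]; print("disc",rect(c,b,4))
t=cap("top")
for b in blobs(t,"blue")[:3]: print("cap t",rect(t,b,30))
b=blobs(t,((0,0,60),(179,40,110)),(380,150,460,230),500); print("pad t",[rect(t,x,4) for x in b[:2]])
b=blobs(t,((100,0,60),(179,40,255)),(385,235,450,290),200); print("dish t",[(rect(t,x,24),x.mean(0)) for x in b[:2]])
E
```

```text
time: 14.6
tool_pos: [650.6, -106.4, 25.5]
tcp_rot: [-3.141, 0.001, -3.14]
contact_force: [0.7, -1.3, -2.0]
grip_width: 54.9
finger_force: 30.0
time: 14.98
tool_pos: [650.5, -106.3, 25.6]
tcp_rot: [-3.141, 0.001, -3.14]
contact_force: [-0.0, 0.1, 0.6]
grip_width: 67.6
finger_force: 0.0
time: 15.98
tool_pos: [651.1, -106.5, 207.5]
tcp_rot: [-3.141, 0.004, -3.14]
contact_force: [0.4, 0.9, 0.4]
grip_width: 80.2
finger_force: 0.0
lid [459. 399.] [812.6, 12.9, 321.3, 16.1, np.float64(-1.566)]
lid [327. 203.] [647.1, -103.0, 56.6, 50.0, np.float64(-0.641)]
lid [135. 342.] [758.4, -261.8, 66.9, 24.7, np.float64(-0.234)]
well [323. 197.] [649.7, -104.9, 86.6, 82.3, np.float64(-1.57)]
pad? [315. 322.] [738.9, -110.0, 763.6, 507.6, np.float64(-1.569)]
disc [636.8, 82.3, 66.1, 64.7, np.float64(-1.57)]
pad t [[615.1, -297.8, 234.9, 231.6, np.float64(0.027)]]
dish t [([404.6, -281.1, 102.5, 63.3, np.float64(1.187)], array([419.42741935, 260.9516129 ]))]
```

```bash
python3 - <<'E'
from h import *
go(405,-281,205,np.pi)
t=cap("top"); s=cap("scene")
b=blobs(t,((0,100,100),(8,255,255)),(460,200,540,270),20); print("bleach cap t",[rect(t,x,180) for x in b])
b=blobs(s,((0,100,100),(8,255,255)),(90,280,150,330),20); print("bleach cap s",[rect(s,x,180) for x in b])
E
```

```text
dp [0.2458, -0.1744, 0.0005] rot [-0.0, 0.001, 0.001] q6 -1.85 t 16.075
bleach cap t [[480.3, -472.8, 32.5, 28.1, np.float64(-0.792)]]
bleach cap s [[469.4, -468.4, 35.7, 29.6, np.float64(1.011)]]
```

View pics/w6.png

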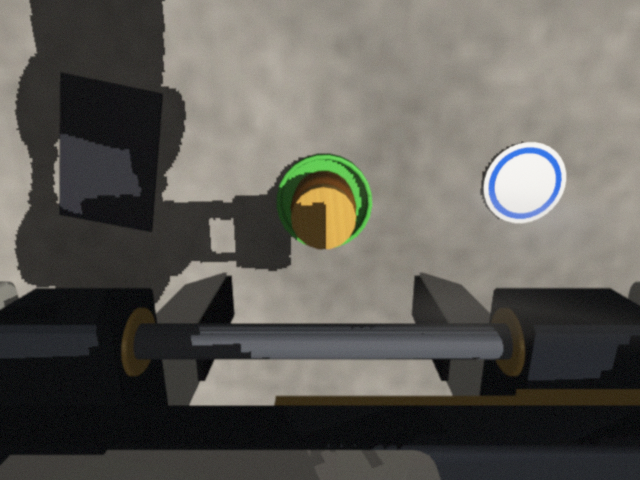

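The jar stands upright in the well, with its lid at (325,210). The pad corners are at about (62,73), (162,95), (153,231) and (60,213), and the disc is at (524,182). Next is the dish.

```bash
python3 -m pendant '{"dp":[[0.03,-0.022,0],[0.06,-0.044,0],[0.09,-0.065,0],[0.12,-0.087,0],[0.15,-0.108,0],[0.18,-0.13,0],[0.215,-0.152,0],[0.246,-0.174,0]],"rotation":[[0,0,0.18],[0,0,0.36],[0,0,0.54],[0,0,0.72],[0,0,0.9],[0,0,1.08],[0,0,1.26],[0,0,1.44]]}' 0.09
python3 -m pendant '{"dp":[[0,0,0],[0,0,0],[0,0,0],[0,0,0]],"rotation":[[0,0,0.17],[0,0,0.34],[0,0,0.51],[0,0,0.51]]}'
python3 - <<'E'
from h import *
c=cap("wrist"); cv2.imwrite("pics/w7.png",c["pixels"][:,:,::-1])
hsv=cv2.cvtColor(c["pixels"],cv2.COLOR_RGB2HSV); u=proj(c,[405,-281,24])[0].astype(int); print(u,[hsv[u[1]+k,u[0]].tolist() for k in range(-100,61,16)])
w={k:c[k] for k in("vfov","cx","cy")}; T=np.eye(4); T[:3,:3]=R.from_euler("xyz",[-3.141,.004,-3.14]).as_matrix(); T[:3,3]=[651.1,-106.5,207.5]; w["P"]=T@c["T_tool_cam"]
p=np.array([(62,73),(162,95),(153,231),(60,213)]); print("pad",ray(w,p,4).mean(0),rect(w,p,4))
go(405,-281,10,1.187)
E
```

```text
time: 17.18
tool_pos: [402.7, -280.6, 203.7]
tcp_rot: [-3.14, -0.002, 1.697]
contact_force: [0.3, 0.7, 0.2]
grip_width: 89.9
finger_force: 0.0
time: 17.68
tool_pos: [404.0, -280.2, 203.9]
tcp_rot: [-3.139, -0.001, 1.194]
contact_force: [0.4, 0.3, 0.4]
grip_width: 90.0
finger_force: 0.0
[323 208] [[24, 22, 173], [19, 23, 181], [20, 25, 187], [120, 19, 79], [118, 15, 205], [120, 15, 203], [113, 16, 204], [114, 18, 202], [115, 16, 203], [114, 13, 96], [13, 32, 55]]
pad [ 609.71064436 -300.77937198    4.        ] [609.7, -300.2, 126.9, 88.3, np.float64(-0.203)]
dp [-0.0006, 0.0015, 0.1941] rot [-0.002, -0.001, 0.009] q6 -0.39 t 17.725
```

View pics/w7.png

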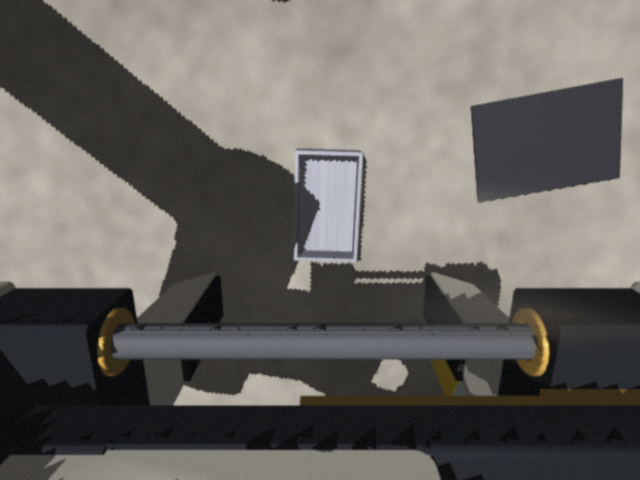

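The dish rim corners are (297,150), (363,152), (358,262) and (294,260). The pad corners are (471,106), (622,78), (620,178) and (478,202).

```bash
python3 - <<'E'
from h import *
c=cap("wrist")
d=np.array([(297,150),(363,152),(358,262),(294,260)]); p=np.array([(471,106),(622,78),(620,178),(478,202)])
print("dish",ray(c,d,24).mean(0),rect(c,d,24)); print("pad",ray(c,p,4).mean(0),rect(c,p,4))
b=blobs(c,"dark",(440,60,640,220),2000); print([rect(c,x,4) for x in b])
m=ray(c,d,24).mean(0); go(m[0],m[1],7,rect(c,d,24)[4])
E
```

```text
dish [ 408.72505478 -282.57501529   24.        ] [408.8, -282.6, 100.1, 59.2, np.float64(1.163)]
pad [ 611.94373664 -302.86479016    4.        ] [612.2, -303.0, 130.2, 87.5, np.float64(-0.197)]
[[611.0, -302.9, 128.8, 86.4, np.float64(-0.198)]]
dp [-0.0006, 0.0054, 0.1973] rot [-0.002, -0.001, 0.033] q6 -0.39 t 17.775
```

```bash
python3 -m pendant '{"dp":[[-0.001,0.0054,0.04],[-0.001,0.0054,0.08],[-0.001,0.0054,0.12],[-0.001,0.0054,0.155],[-0.001,0.0054,0.18],[-0.001,0.0054,0.193],[-0.001,0.0054,0.198],[-0.001,0.0054,0.198]],"rotation":[[0,0,0.033],[0,0,0.033],[0,0,0.033],[0,0,0.033],[0,0,0.033],[0,0,0.033],[0,0,0.033],[0,0,0.033]]}'
python3 -m pendant '{"dp":[[0,0,0],[0,0,0],[0,0,0],[0,0,0],[0,0,0],[0,0,0]],"rotation":[[0,0,0],[0,0,0],[0,0,0],[0,0,0],[0,0,0],[0,0,0]]}' 0.03
python3 -m pendant '{"dp":[[0,0,-0.01],[0,0,-0.025],[0,0,-0.045],[0,0,-0.065],[0,0,-0.085],[0,0,-0.1],[0,0,-0.1]],"rotation":[[0,0,0],[0,0,0],[0,0,0],[0,0,0],[0,0,0],[0,0,0],[0,0,0]]}'
python3 - <<'E'
from h import *
c=cap("wrist"); T=tool(); cv2.imwrite("pics/w8.png",c["pixels"][:,:,::-1])
go(611,-303,106,-0.197)
E
```

```text
time: 18.77
tool_pos: [409.4, -283.7, 7.6]
tcp_rot: [3.141, 0.0, 1.16]
contact_force: [-0.7, -0.0, -0.0]
grip_width: 90.3
finger_force: 0.0
time: 19.52
tool_pos: [409.0, -283.3, 7.4]
tcp_rot: [-3.141, -0.0, 1.16]
contact_force: [-3.6, 0.8, 5.9]
grip_width: 57.7
finger_force: 30.0
time: 20.4
tool_pos: [409.8, -284.1, 108.6]
tcp_rot: [3.139, 0.001, 1.16]
contact_force: [-0.5, -0.4, -2.1]
grip_width: 57.8
finger_force: 30.0
dp [0.0628, 0.1927, 0.0018] rot [0.001, -0.0, 1.357] q6 -0.35 t 20.45
```

View pics/w8.png

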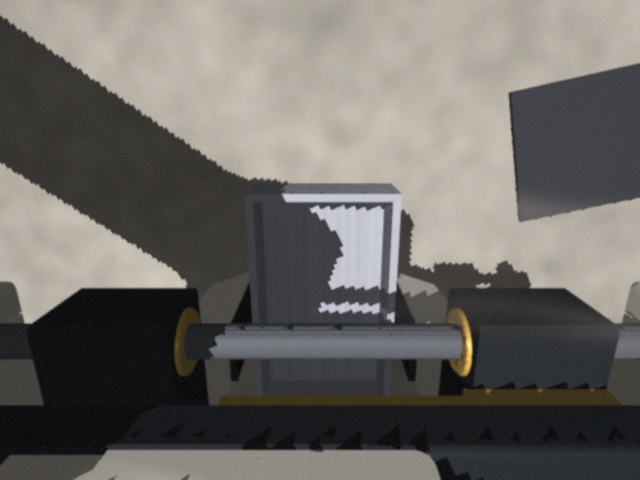

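```bash
python3 -m pendant '{"dp":[[0.004,0.012,0],[0.012,0.036,0],[0.022,0.066,0],[0.031,0.096,0],[0.041,0.126,0],[0.05,0.155,0],[0.058,0.178,0],[0.063,0.192,0]],"rotation":[[0,0,0.15],[0,0,0.32],[0,0,0.49],[0,0,0.66],[0,0,0.83],[0,0,1.0],[0,0,1.17],[0,0,1.3]]}'
python3 -m pendant '{"dp":[[0,0,0],[0,0,0]],"rotation":[[0,0,0.056],[0,0,0.056]]}'
python3 - <<'E'
from h import *
c=cap("wrist"); T=tool(); cv2.imwrite("pics/w9.png",c["pixels"][:,:,::-1])
print((T[:3,:3].T@(ray(c,(325,193),T[2,3]+16.6)[0]-T[:3,3])).round(1))
go(611,-303,106,-0.197)
E
```

```text
time: 21.45
tool_pos: [610.8, -302.0, 105.3]
tcp_rot: [-3.14, 0.002, -0.145]
contact_force: [-0.1, 0.3, -1.1]
grip_width: 57.9
finger_force: 30.0
time: 21.7
tool_pos: [609.9, -302.1, 105.6]
tcp_rot: [-3.141, 0.002, -0.195]
contact_force: [-0.9, -0.2, -1.4]
grip_width: 57.6
finger_force: 30.0
[ 50.6  -0.5 -16.7]
dp [0.0013, 0.0006, -0.0001] rot [-0.001, 0.002, 0.002] q6 1.19 t 21.75
```

View pics/w9.png

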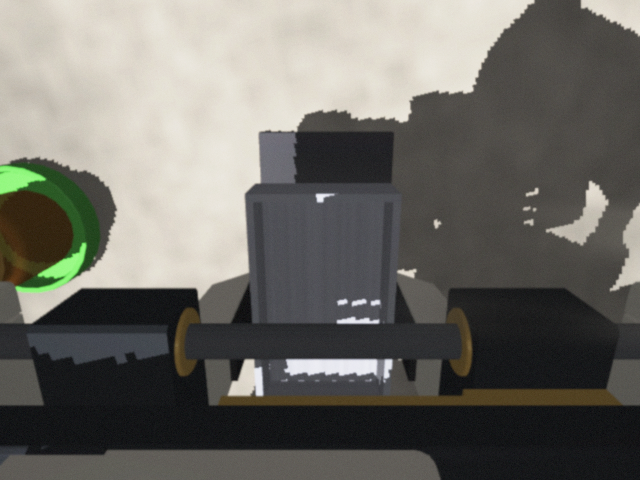

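The dish is centred in the hand, with the pad's end edge at (260..392,132). I'll check it in tool axes.

```bash
python3 - <<'E'
from h import *
c=cap("wrist"); T=tool()
print((T[:3,:3].T@(ray(c,[(260,132),(392,132)],4)-T[:3,3]).T).T.round(1))
E
```

```text
[[ 67.6 -41.9 102.2]
 [ 67.6  43.3 102.1]]
```

```bash
python3 -m pendant '{"dp":[[0.002,0.001,0.015],[0.002,0.001,0.035],[0.002,0.001,0.055],[0.002,0.001,0.072],[0.002,0.001,0.084],[0.002,0.001,0.091],[0.002,0.001,0.094],[0.002,0.001,0.0945]],"rotation":[[0,0,0],[0,0,0],[0,0,0],[0,0,0],[0,0,0],[0,0,0],[0,0,0],[0,0,0]]}'
python3 -m pendant '{"dp":[[0,0,0],[0,0,0],[0,0,0]],"rotation":[[0,0,0],[0,0,0],[0,0,0]]}' 0.078
python3 -m pendant '{"dp":[[0,0,-0.01],[0,0,-0.03],[0,0,-0.06],[0,0,-0.09],[0,0,-0.12],[0,0,-0.15],[0,0,-0.18],[0,0,-0.19]],"rotation":[[0,0,0],[0,0,0],[0,0,0],[0,0,0],[0,0,0],[0,0,0],[0,0,0],[0,0,0]]}' 0.08
python3 - <<'E'
from h import *
c=cap("wrist"); cv2.imwrite("pics/w10.png",c["pixels"][:,:,::-1])
t=cap("top")
for b in blobs(t,((100,100,20),(130,255,255)),(325,230,365,270),20): print("cap t",b.mean(0),rect(t,b,30))
go(437,-80,200,-0.197); T=tool(); print(T[:3,3])
E
```

```text
time: 22.8
tool_pos: [612.4, -304.0, 13.0]
tcp_rot: [3.141, -0.001, -0.196]
contact_force: [-1.3, -0.5, -1.2]
grip_width: 57.7
finger_force: 30.0
time: 23.18
tool_pos: [612.3, -303.9, 13.2]
tcp_rot: [3.141, -0.001, -0.196]
contact_force: [-0.4, 0.3, 0.6]
grip_width: 77.6
finger_force: 0.0
time: 24.18
tool_pos: [613.0, -304.4, 206.6]
tcp_rot: [3.14, -0.005, -0.196]
contact_force: [1.3, -0.1, -0.3]
grip_width: 80.2
finger_force: 0.0
dp [-0.2158, -0.1856, 0.0037] rot [0.001, -0.003, 0.001] q6 1.19 t 24.275
[ 612.50704585 -304.06894112  204.54528263]
```

View pics/w10.png

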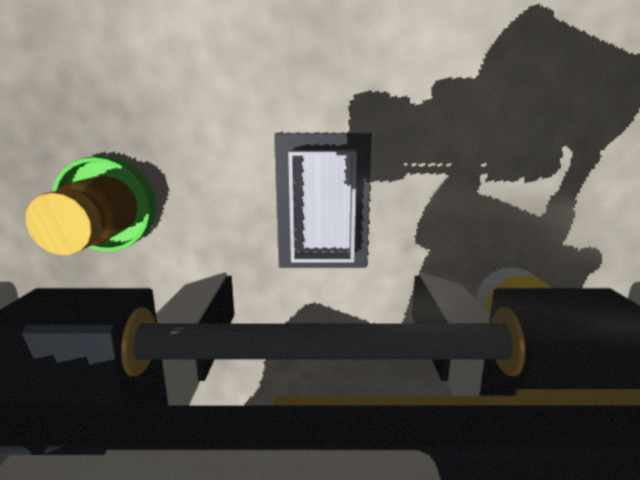

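The dish sits centred on the pad, spanning (290..356,150..262) within (277..370,133..267). Now the cap.

```bash
python3 -m pendant '{"dp":[[-0.03,-0.026,0],[-0.06,-0.052,0],[-0.095,-0.082,0],[-0.13,-0.112,0],[-0.165,-0.142,0],[-0.2,-0.172,0],[-0.216,-0.186,0],[-0.216,-0.186,0]],"rotation":[[0,0,0],[0,0,0],[0,0,0],[0,0,0],[0,0,0],[0,0,0],[0,0,0],[0,0,0]]}' 0.08
python3 - <<'E'
from h import *
c=cap("wrist"); cv2.imwrite("pics/w11.png",c["pixels"][:,:,::-1])
u=proj(c,[437,-80,36])[0].astype(int); hsv=cv2.cvtColor(c["pixels"],cv2.COLOR_RGB2HSV); print(u,hsv[u[1],u[0]])
for b in blobs(c,((100,130,20),(130,255,255)),amin=200)[:3]:
    r=rect(c,b,36); print("cap",b.min(0),b.max(0),r,rect(c,b,18))
    go(r[0],r[1],8,-0.197)
E
```

```text
time: 25.28
tool_pos: [435.3, -78.2, 202.1]
tcp_rot: [-3.141, 0.002, -0.195]
contact_force: [-0.3, -0.3, 0.4]
grip_width: 79.9
finger_force: 0.0
[325 208] [109 197 236]
cap [303 180] [347 227] [440.7, -79.1, 40.5, 37.4, np.float64(0.136)] [436.7, -78.4, 42.8, 39.5, np.float64(0.136)]
dp [0.0044, -0.0009, 0.1943] rot [-0.0, 0.001, 0.002] q6 1.41 t 25.325
cap [41  0] [123  46] [611.1, 69.4, 60.3, 31.0, np.float64(1.376)] [616.7, 78.4, 63.6, 32.7, np.float64(1.376)]
dp [0.1428, -0.1796, 0.1942] rot [-0.0, 0.001, 0.002] q6 1.41 t 25.325
```

View pics/w11.png

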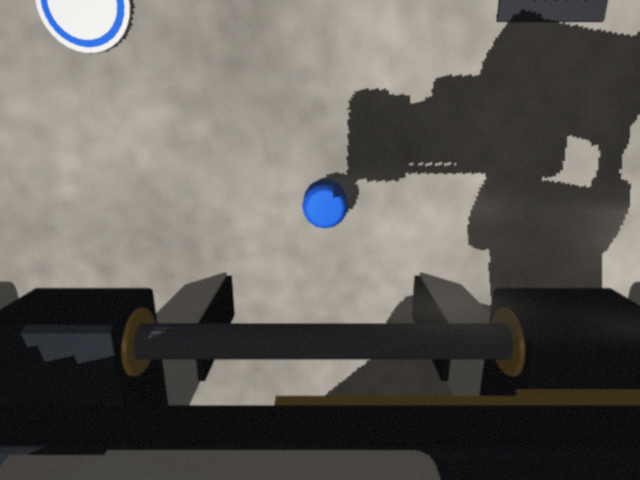

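The wrist view shows the cap at (325,204), sunlit and free, with its centre at about (439,-79).

```bash
python3 -m pendant '{"dp":[[0.003,0,0.04],[0.003,0,0.08],[0.003,0,0.12],[0.003,0,0.155],[0.003,0,0.18],[0.003,0,0.191],[0.003,0,0.195],[0.003,0,0.195]],"rotation":[[0,0,0],[0,0,0],[0,0,0],[0,0,0],[0,0,0],[0,0,0],[0,0,0],[0,0,0]]}'
python3 -m pendant '{"dp":[[0,0,0],[0,0,0],[0,0,0],[0,0,0],[0,0,0],[0,0,0]],"rotation":[[0,0,0],[0,0,0],[0,0,0],[0,0,0],[0,0,0],[0,0,0]]}' 0.02
python3 -m pendant '{"dp":[[0,0,-0.01],[0,0,-0.03],[0,0,-0.055],[0,0,-0.08],[0,0,-0.1],[0,0,-0.11],[0,0,-0.11]],"rotation":[[0,0,0],[0,0,0],[0,0,0],[0,0,0],[0,0,0],[0,0,0],[0,0,0]]}'
python3 - <<'E'
from h import *
c=cap("wrist"); T=tool(); print(T[:3,3].round(1))
for b in blobs(c,((100,130,20),(130,255,255)),(250,100,400,320),100)[:2]: print(b.min(0),b.max(0),rect(c,b,T[2,3]+29))
go(636,82,118,-0.197)
E
```

```text
time: 26.32
tool_pos: [439.9, -80.2, 8.0]
tcp_rot: [3.142, -0.001, -0.196]
contact_force: [0.1, -0.2, -0.6]
grip_width: 80.0
finger_force: 0.0
time: 27.08
tool_pos: [439.5, -79.9, 7.8]
tcp_rot: [-3.142, -0.0, -0.196]
contact_force: [-0.8, 0.4, 1.7]
grip_width: 39.4
finger_force: 30.0
time: 27.95
tool_pos: [439.7, -80.0, 118.2]
tcp_rot: [3.141, -0.001, -0.196]
contact_force: [-0.1, -0.5, -0.3]
grip_width: 39.2
finger_force: 30.0
[439.3 -79.8 117.6]
[273 258] [372 319] [457.2, -82.1, 36.6, 24.0, np.float64(1.374)]
dp [0.1614, -0.1971, -0.0004] rot [-0.0, 0.0, 0.001] q6 1.42 t 28.0
```

```bash
python3 -m pendant '{"dp":[[0.01,-0.012,0],[0.027,-0.033,0],[0.05,-0.061,0],[0.075,-0.091,0],[0.1,-0.121,0],[0.125,-0.152,0],[0.147,-0.178,0],[0.161,-0.197,0]],"rotation":[[0,0,0],[0,0,0],[0,0,0],[0,0,0],[0,0,0],[0,0,0],[0,0,0],[0,0,0]]}'
python3 -m pendant '{"dp":[[0,0,0]],"rotation":[[0,0,0]]}'
python3 - <<'E'
from h import *
c=cap("wrist"); T=tool(); cv2.imwrite("pics/w12.png",c["pixels"][:,:,::-1])
go(636,82,12,-0.197); print(T[:3,3])
for b in blobs(c,((0,0,150),(179,40,255)),(230,120,420,280),50)[:3]: print(b.min(0),b.max(0))
E
```

```text
time: 29.0
tool_pos: [636.7, 84.1, 116.2]
tcp_rot: [-3.141, 0.001, -0.195]
contact_force: [1.0, -0.1, -0.6]
grip_width: 39.3
finger_force: 30.0
time: 29.12
tool_pos: [636.3, 83.9, 116.1]
tcp_rot: [-3.142, 0.001, -0.194]
contact_force: [-0.2, -0.1, -0.4]
grip_width: 38.8
finger_force: 30.0
dp [0.0009, 0.0008, 0.1042] rot [0.0, 0.002, 0.002] q6 1.78 t 29.175
[635.46458801  83.00423988 116.21586638]
[230 120] [306 279]
[351 214] [419 279]
[288 197] [364 260]
```

View pics/w12.png

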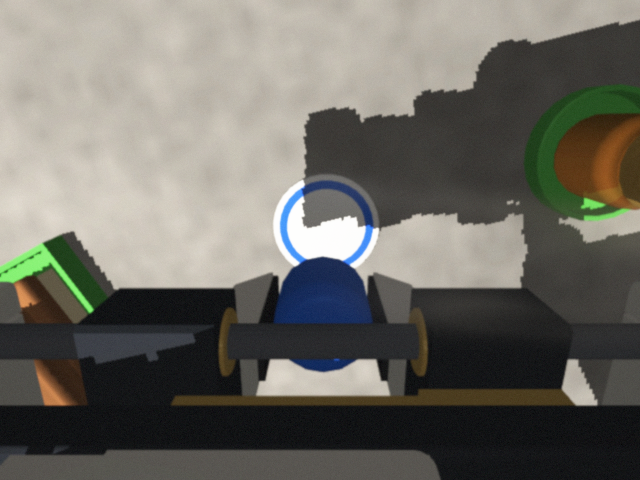

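The disc spans columns 273..379, with its top at row 174, so its centre is at about (326,226). The jar is in the well on the right.

```bash
python3 - <<'E'
from h import *
c=cap("wrist"); T=tool()
print((T[:3,:3].T@(ray(c,[(273,226),(379,226),(326,174)],4)-T[:3,3]).T).T.round(1))
E
```

```text
[[  2.  -37.7 112.5]
 [  2.   38.5 112.5]
 [ 39.4   0.3 112.4]]
```

```bash
python3 -m pendant '{"dp":[[0.0015,0.0005,0.015],[0.0015,0.0005,0.04],[0.0015,0.0005,0.063],[0.0015,0.0005,0.082],[0.0015,0.0005,0.094],[0.0015,0.0005,0.101],[0.0015,0.0005,0.1045],[0.0015,0.0005,0.1045]],"rotation":[[0,0,0],[0,0,0],[0,0,0],[0,0,0],[0,0,0],[0,0,0],[0,0,0],[0,0,0]]}'
python3 -m pendant '{"dp":[[0,0,0],[0,0,0],[0,0,0]],"rotation":[[0,0,0],[0,0,0],[0,0,0]]}' 0.065
python3 -m pendant '{"dp":[[0,0,-0.01],[0,0,-0.03],[0,0,-0.06],[0,0,-0.09],[0,0,-0.12],[0,0,-0.16],[0,0,-0.2],[0,0,-0.2]],"rotation":[[0,0,0],[0,0,0],[0,0,0],[0,0,0],[0,0,0],[0,0,0],[0,0,0],[0,0,0]]}' 0.08
python3 - <<'E'
from h import *
c=cap("wrist"); s=cap("scene"); a=c["pixels"][:,:,::-1]; b=s["pixels"][:,:,::-1]
cv2.imwrite("pics/end.png",np.vstack([cv2.resize(a[60:290],(640,230)),b[130:410]]))
for x in blobs(c,((100,130,20),(130,255,255)),amin=200): print(x.min(0),x.max(0),"ring z4",rect(c,x,4),"cap z30",rect(c,x,36))
wood=((8,80,40),(20,255,255))
for x in blobs(c,"green",amin=200)[:3]: print("green",rect(c,x,20))
t=cap("top"); 
for x in blobs(t,wood,(180,150,250,240),50): print("brush t",rect(t,x,45))
x=blobs(t,"green",(180,150,250,240),50)[0]; print("tray",rect(t,x,20))
for col,bx,z in((((0,100,100),(8,255,255)),(460,200,540,270),180),("pink",(100,200,180,290),26)): print(rect(t,blobs(t,col,bx,20)[0],z))
E
```

```text
time: 30.22
tool_pos: [637.4, 81.2, 13.5]
tcp_rot: [-3.141, -0.001, -0.196]
contact_force: [-0.1, -0.4, 0.6]
grip_width: 39.2
finger_force: 30.0
time: 30.6
tool_pos: [637.3, 81.2, 13.5]
tcp_rot: [-3.141, -0.001, -0.196]
contact_force: [-0.1, -0.7, 0.1]
grip_width: 63.0
finger_force: 0.0
time: 31.6
tool_pos: [638.9, 81.2, 218.2]
tcp_rot: [-3.14, -0.008, -0.196]
contact_force: [-0.5, 0.2, 0.3]
grip_width: 80.3
finger_force: 0.0
[290 170] [357 235] ring z4 [637.0, 82.6, 65.5, 64.5, np.float64(1.374)] cap z30 [643.6, 81.2, 59.8, 59.0, np.float64(1.374)]
green [656.4, -94.1, 86.7, 79.6, np.float64(-0.354)]
green [612.9, 291.2, 96.6, 84.4, np.float64(0.296)]
brush t [576.0, 285.5, 129.5, 43.8, np.float64(0.284)]Traceback (most recent call last):
  File "<stdin>", line 9, in <module>
IndexError: list index out of range
```

View pics/end.png

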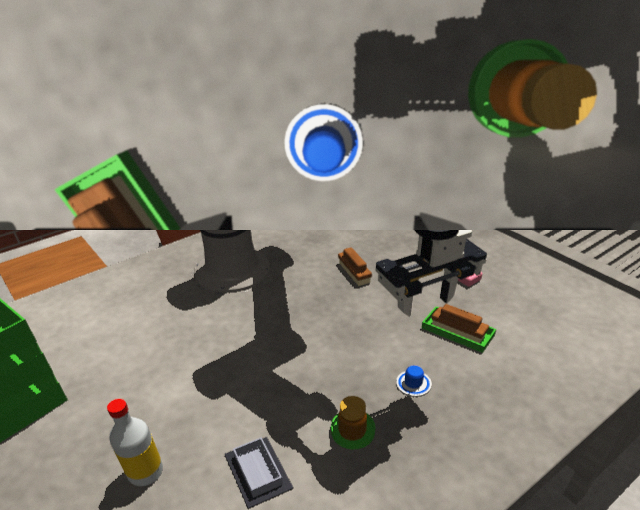

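All four things are in their places: cap at (323,148) inside the ring, jar in the well, dish on the pad and brush in the tray. The bystanders stand where they were and the gripper is clear, so I'll hand in.

```bash
python3 -m pendant '{"dp":[[0,0,0],[0,0,0]],"rotation":[[0,0,0],[0,0,0]]}'
python3 -c "
from plant import workorder; print(workorder.close_job())"
```

```text
time: 32.0
tool_pos: [636.8, 81.1, 212.2]
tcp_rot: [3.141, 0.002, -0.196]
contact_force: [-0.8, -0.0, -0.7]
grip_width: 80.1
finger_force: 0.0
the job is handed in; nothing more can be done
None
```

I handed the job in after about 32 s of robot time, with brush, jar, dish and cap upright and released in their places, and bleach and soap left alone; placement was checked only in the camera views, as the hand-in returned no verdict.

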